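# Snap the tablet rack onto its dock and park the tablet

### The job

Steadily press the white slotted rack (no dropping or slamming) straight down onto the grey dock until both orange snap hooks have clicked over its edges. Then take the tablet out of the wooden stand and lower it gently, upright on its long edge, into the rack's slot on the side of the dock's green light, about centred along the slot; let go and leave everything else on the table where it is.

Things in the scene. Friction and masses are not known exactly. Their poses are not given: they have to be found in the camera images.
- dock: Grey fixed dock plate, 15 mm thick. Origin: on the table below the centre of the rack's seat; z up, x along the slots (plate from -70 to +105 mm), y towards hook_left (plate +-80 mm). The seated rack is centred here, turned alike or by half a turn, underside 15 mm above the origin. Flared guides (40 mm wide, 32 mm high) leave it 2.5 mm play at each x end, the hook stems 3 mm at each side.
- hook_left (a joint): Orange spring hook, 44 mm wide, on the dock's +y side, top 50 mm above the table, hinged near the table. 0 = upright; grows as it bends outwards (rad), about 0.15 as the rack's edge passes, then springs back to about 0 when it has clicked over the rack's base plate. Pressing the rack past both hooks takes about 6 to 12 N in all, its weight included.
- hook_right (a joint): Mirror image of hook_left on the dock's -y side, same values. On both, the lead-in slope begins 69 mm from the dock's centre line at 50 mm height and ends at the nose, 61 mm from the line and 29 mm high; the nose's flat underside is 27 mm above the table.
- lamp_green: Bright green flat light, 24 x 50 x 6 mm, on the dock's far end strip (88 mm along the dock's x), 45 mm to the dock's +y or -y side. Its side tells which slot is wanted. Origin: centre of its underside.
- lamp_dark: The other light, black (off), same size, on the dock's other side. Origin: centre of its underside.
- rack: White slotted rack, 0.2 to 0.4 kg, at first on the table. Base plate 100 (x) x 130 (y) x 10 mm; the hooks catch over its +-y edges. Two slots along x, centred at y = +32 and -32 mm, 14 mm wide between 3 mm walls 100 mm long; slot floor 10 mm, wall tops 42 mm above the origin. Handle over the middle. Looks the same after a half turn. Origin: centre of its underside, z up.
- rack_handle (a point): Centre of the rack's blue handle bar, 76 mm above the rack's underside. The bar is 80 mm long along the rack's x, 18 mm thick along y and 18 mm high (top at 85 mm), on two 14 mm posts at x = +-30 mm. Axes as the rack's.
- tablet: Slim tablet in a dark blue case with a pale screen on one side, 160 mm long (x), 10 mm thick (y), 120 mm high (z), about 0.22 to 0.45 kg. It stands upright on its long edge in the wooden stand. Origin: middle of its lower edge, z up.
- stand: Wooden block fixed on the table, 120 (x) x 70 (y) x 30 mm, with a groove along x, 13 mm wide, its floor 12 mm above the table, in which the tablet stands at first. Origin: centre of its underside.
- tape: Bystander: yellow ring of tape lying flat, 80 mm outside, 30 mm high. Origin: centre of its underside.
- screwdriver: Bystander: red screwdriver lying on the table.
- mug: Bystander: blue mug, 76 mm wide, 85 mm high. Origin: centre of its underside.
- jar: Bystander: amber jar, 64 mm wide, 80 mm high. Origin: centre of its underside.
- puzzle_box: Bystander: flat yellow box, 90 x 120 x 35 mm. Origin: centre of its underside.
- marker: Bystander: green marker lying down, 120 mm long, 16 mm thick.
Not all that is in view belongs to the job. Leave any red or yellow look-alike of the dock alone.

How it is judged (in metres and radians):
On the way, in this order (a step that is already met when the one before it is completed fails the run):
1. the rack is pressed home on the dock and both hooks have sprung back over its edges (z of rack in the frame of dock between 0.011 and 0.0175 m and horizontal distance between rack and dock below 0.008 m and angle between the x axis of rack and the x axis of dock, either way round below 0.1 rad and angle between rack's own z axis and vertical below 0.04 rad and value of joint each of hook_left, hook_right below 0.06 rad), for 0.2 s.
2. the tablet stands on its long edge on the floor of the rack's slot on the green light's side (all of step 1 and ((y of lamp_green in the frame of dock above 0 m and y of tablet in the frame of dock between 0.022 and 0.042 m) or (y of lamp_green in the frame of dock below 0 m and y of tablet in the frame of dock between -0.042 and -0.022 m)) and x of tablet in the frame of dock between -0.035 and 0.035 m and z of tablet in the frame of rack between 0.005 and 0.014 m and angle between tablet's own z axis and vertical below 0.2 rad), for 0.2 s.
At the end, for the whole second after the job is handed in: Rack on the dock (underside within 2.5 mm of the plate, centred within 8 mm, level), both hooks back below 0.06 rad; tablet on its long edge on the floor (4 mm) of the slot on the green side, within 0.2 rad of upright and 35 mm of centred along the slot; all at rest (all of step 2 and linear speed of each of tablet, rack below 0.02 m/s); the robot touches nothing.
It fails at once if the rack is dropped or slammed through the hooks instead of pressed (faster than 0.3 m/s past them) (horizontal distance between rack and dock below 0.02 m and z of rack in the frame of dock between 0.019 and 0.03 m and linear speed of rack above 0.3 m/s).
It fails at once if a bystander is moved by more than 30 mm (distance of any of tape, screwdriver, mug, jar, puzzle_box, marker from where it was at the start of the episode above 0.03 m).
It fails at once if the tablet is dropped or rammed into the rack (more than 60 N) (contact force between tablet and rack above 60 N).
It also fails if it takes over 67 s, if anything falls off the work surface, if the arm or the gripper's body presses on something with over 40 N, if the wrist force passes 120 N, or if a joint passes its speed limit or range.

### The arm

A 6-joint arm with a two-finger parallel gripper is mounted at the origin on the work surface. World frame = base frame: x ahead of the robot, y to its left, z up, the work surface at z = 0. Lengths are in mm, angles in rad, forces in N, time in s.
With the tool pointing down it reaches from about 350 to 975 mm from the base axis. Payload 7.1 kg.
Tool frame: the origin (TCP) lies between the finger pads; the fingertips stand 19 mm ahead of it and the grasp point (between the pads) is the TCP (ctrl.tcp_to_tips is the distance from the TCP to the fingertips, in mm); z points along the fingers, y is the line along which they close (so a half turn about z gives the same grasp; the last joint's range is limited). The gripper opens to 88 mm and grips with 3 to 60 N. Pads are 20 mm wide; open, the fingers measure 115 mm over their backs; the gripper's body (75 mm by 178 mm) begins 61 mm behind the grasp point.
Start: joints at [-1.367, 0.423, 1.63, -0, 1.089, -0.019], TCP at [138.12, -609.531, 241.675] pointing down, gripper open.
Joint ranges: [-3, 3], [-0.9, 2.11], [0.09, 2.58], [-1.31, 4.45], [0.11, 2.69], [-2.54, 2.54]. Speed limits (rad/s): [2.39, 2.39, 3.01, 3.14, 3.14, 3.14].

### API

Orientations are given as a rotation vector (axis times angle).
In Python, from workcell import status, optics, ctrl gives the robot as it stands. The module is installed in compiled form; this text tells all that it offers.
- The arm moves only by the shell command python3 -m inch 'ROWS'. ROWS is JSON, a list that holds one entry, the list of rows, each a list of 7 numbers: the shift along the tool's x, y, z in mm, then the turn, a rotation vector about the tool's x, y, z in rad, then the opening in per cent of the stroke, from 0 (shut) to 100 (fully open). A call has 1 to 20 rows; each row is the pose to reach, as a shift and turn from the pose commanded when the call began, along the tool's axes at that moment; what a row does not reach only later rows make up. A row lasts 1/10 s, in which the tool goes at most 50 mm and 8.59 degrees, less where a joint would pass 70% of its speed; a pose out of reach is approached as far as the arm can. A call with a gripper value outside its range is refused whole. The fingers move at their own pace and stop on an object; the grip force is fixed at half the most. Time passes only in rows, so rows that repeat a pose let the fingers close. It gives the time, the measured TCP pose, the force, the opening and the grip force at its end, in the units of the state.
- status.get_obs(): the state, without advancing time (a new reading comes with each control period).
- optics.get_image(name): name is "scene" or "side" or "wrist"; returns a dict with "frame" (384x512x3 uint8, red, green, blue), "fx", "fy", "cx", "cy" (pixels), "k1" (the pictures are not rectified: a ray, as slopes to the right and down, at radius r is drawn at 1 + k1 r^2 times it, then the intrinsics apply), "rvec" (rotation vector, rad) and "tvec" (3), from world to camera coordinates, as OpenCV has them; the wrist camera has in their place "hand_eye" (4x4, takes a point from camera to tool coordinates, whose origin is the TCP and whose axes are the flange's). Camera axes: x right, y down, z forward; pixel columns grow to the right and rows downward; lengths in mm; the calibration is good to about 2 mm. A picture is of the moment at which its call begins: read the wrist's pose just before it. There is no depth.
- ctrl.close_job(): hands the job in; it is judged then, once.
The state is a dict: "t": time; "qpos": joint angles; "qvel": joint speeds; "joint_torque": joint torques, N m; "ee_pos": TCP position; "orientation": TCP orientation; "ft_force": force on the tool from outside, world axes, zero at the start; "moment": the same for the moment, N m; "width": finger opening in mm; "grasp_force": force on a finger pad.
Only numpy, scipy, OpenCV 4.12 (cv2) and the standard library are available. Lean on these libraries where they do the work, as an engineer would, in place of code of your own. Each camera call takes 0.05 s, during which the arm holds its last target. There are 200 camera calls.

## Working session

There is one attempt and no reset: what is moved stays moved. The work goes in short steps, Python scripts to look and compute and a shell command to move; the robot and the scene stay as the last step left them, time stands still between calls to the robot, and variables do not carry over. Pictures are saved under pics/ and viewed, at most 12 in all, crops included, and the job is handed in when it is done.

```bash
mkdir -p pics
cat > h.py <<'E'
import numpy as np, cv2
from workcell import status, optics, ctrl
from scipy.spatial.transform import Rotation as R
def cam(name):
    o=status.get_obs(); d=optics.get_image(name)
    if 'hand_eye' in d:
        T=np.eye(4);T[:3,:3]=R.from_rotvec(o['orientation']).as_matrix();T[:3,3]=o['ee_pos']
        d['M']=T@np.array(d['hand_eye'])
    else:
        W=np.eye(4);W[:3,:3]=R.from_rotvec(np.ravel(d['rvec'])).as_matrix();W[:3,3]=np.ravel(d['tvec'])
        d['M']=np.linalg.inv(W)
    return d
def snap(name,fn):
    d=cam(name); cv2.imwrite('pics/'+fn+'.png',d['frame'][:,:,::-1]); np.save('pics/'+fn+'.npy',d,allow_pickle=True); return d
def load(fn): return np.load('pics/'+fn+'.npy',allow_pickle=True).item()
def px2w(d,u,v,z):
    x,y=(u-d['cx'])/d['fx'],(v-d['cy'])/d['fy']; a,b=x,y
    for _ in range(20):
        s=1+d['k1']*(a*a+b*b); a,b=x/s,y/s
    r=d['M'][:3,:3]@[a,b,1]; c=d['M'][:3,3]
    return c+r*(z-c[2])/r[2]
def w2px(d,p):
    q=np.linalg.inv(d['M'])@np.r_[p,1]; a,b=q[0]/q[2],q[1]/q[2]; s=1+d['k1']*(a*a+b*b)
    return np.array([d['fx']*a*s+d['cx'],d['fy']*b*s+d['cy']])
E
python3 - <<'E'
from h import *
for n in('scene','side'):
    d=snap(n,n+'0'); print(n,d['M'][:3,3].round(),d['M'][:3,2].round(2),d['fx'],d['k1'])
o=status.get_obs();print(o['ee_pos'],o['orientation'],o['width'])
a=[cv2.imread(f'pics/{n}0.png') for n in('scene',)]
cv2.imwrite('pics/a.png',cv2.resize(a[0],(800,600),interpolation=cv2.INTER_CUBIC))
cv2.imwrite('pics/b.png',cv2.resize(cv2.imread('pics/side0.png'),(800,600),interpolation=cv2.INTER_CUBIC))
E
```

```text
scene [1529.  206.  798.] [-0.81 -0.16 -0.57] 409.0020822700859 -0.044056795200406916
side [ 418. 1167.  766.] [ 0.06 -0.85 -0.52] 383.057007042625 -0.1289734865054617
[ 138.02051183 -609.08768191  240.97960135] [-3.12075185e+00 -3.49089352e-01  2.01058361e-04] 88.21361476700913
```

View pics/a.png

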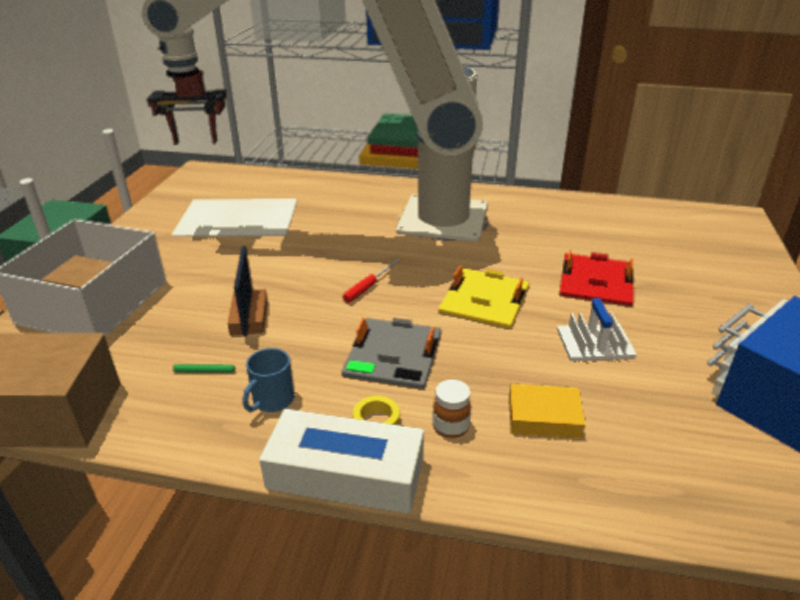

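View pics/b.png

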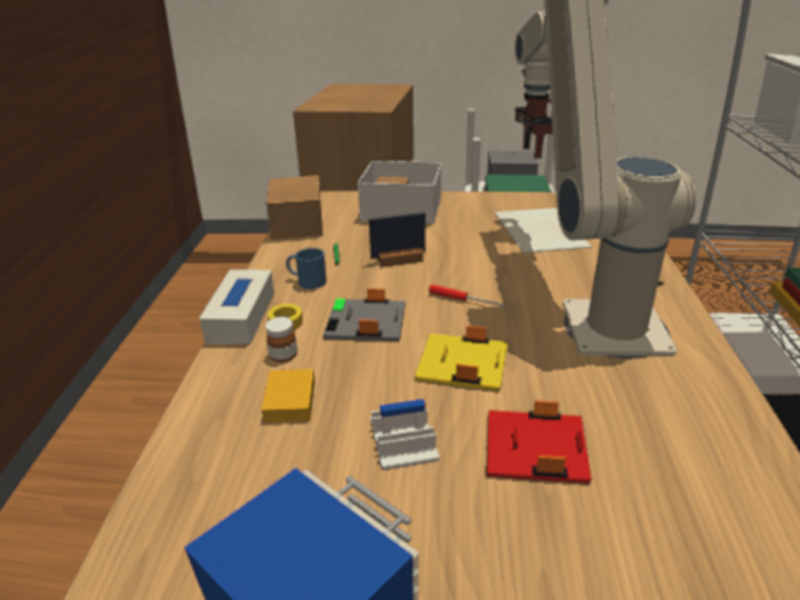

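Scene view (800×600): there are three docks, grey (393,352), yellow (485,297) and red (598,278). Only the grey one has the lights, green at (360,367) and dark at (408,374), so it is the dock. The white slotted rack with the blue handle is at (597,335). The white box at (343,455) and the blue thing at the right are not it. The tablet stands in the stand at (245,290). I'll confirm these in enlarged crops.

Run:
```python
import cv2,numpy as np
a=cv2.imread('pics/scene0.png');b=cv2.imread('pics/side0.png')
def c(im,x,y,w,h,W=400,H=300):return cv2.resize(im[y:y+h,x:x+w],(W,H),interpolation=cv2.INTER_CUBIC)
# 80x60 crops at x5
t=np.vstack([np.hstack([c(a,212,195,80,60),c(a,345,180,80,60)]),np.hstack([c(a,130,155,80,60),c(b,200,180,80,60)])])
cv2.imwrite('pics/c.png',t)
```

```text
(no output)
```

View pics/c.png

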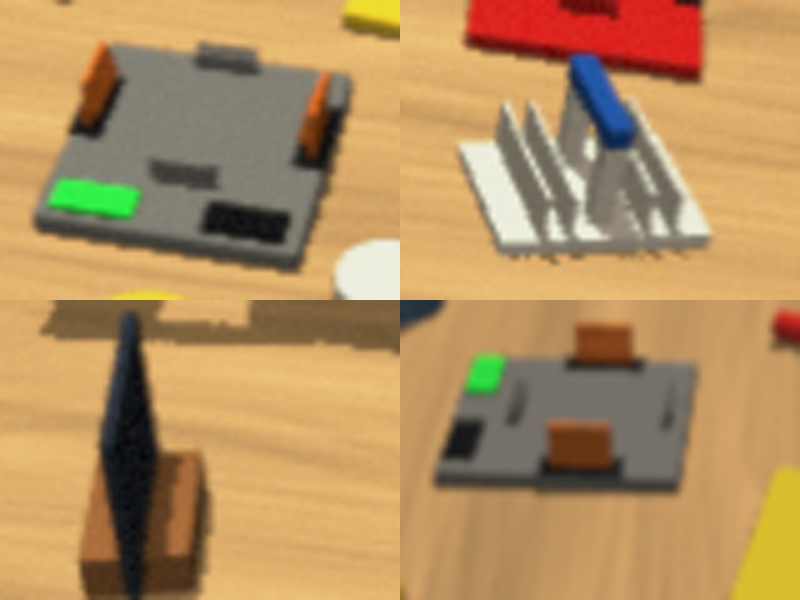

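Run:
```python
from h import *
d=load('scene0'); s=load('side0')
def P(d,ox,oy,pts,z): return np.array([px2w(d,ox+u/5,oy+v/5,z)[:2] for u,v in pts]).round(1)
print('dock',P(d,212,195,[(107,44),(350,75),(298,258),(38,213)],15).tolist())
print('lamps',P(d,212,195,[(94,198),(246,221)],21).tolist())
print('dock side',P(s,200,180-60+0,[(436-400,472),(697-400,368),(680-400,482),(470-400,357)],15).tolist()) if 0 else None
print('dock side',P(s,200,180,[(36,470-300),(70,355-300),(296,366-300),(280,482-300)],15).tolist())
print('rack base',P(d,345,180,[(60,147),(100,241),(310,236)],10).tolist())
print('handle top',P(d,345,180,[(174,62),(200,60),(212,140),(232,130)],85).tolist())
print('tablet top',P(d,130,155,[(130,15)],132).tolist(), 'near top',P(d,130,155,[(130,160)],132).tolist(),'stand',P(d,130,155,[(82,260),(185,260),(203,153)],30).tolist())
```

```text
dock [[505.2, -87.0], [507.3, 71.7], [681.2, 69.0], [672.9, -85.3]]
lamps [[660.4, -54.8], [662.8, 35.5]]
dock side [[669.9, 70.5], [669.8, -87.1], [494.7, -74.8], [497.7, 80.1]]
rack base [[451.1, 305.0], [541.5, 329.1], [512.3, 454.2]]
handle top [[452.6, 363.9], [447.3, 379.7], [529.8, 382.5], [517.5, 394.6]]
tablet top [[463.9, -353.5]] near top [[622.5, -285.5]] stand [[594.9, -345.5], [582.1, -281.7], [466.0, -315.5]]
```

```bash
cat >> h.py <<'E'
def go(x,y,z,yaw):
    "row for a target TCP position, tool down, tool x at heading yaw (assumes commanded pose = measured)"
    o=status.get_obs(); A=R.from_rotvec(o['orientation'])
    B=R.from_matrix(np.array([[np.cos(yaw),np.sin(yaw),0],[np.sin(yaw),-np.cos(yaw),0],[0,0,-1]]))
    s=A.inv().apply(np.array([x,y,z])-o['ee_pos']); t=(A.inv()*B).as_rotvec()
    print('t',round(o['t'],2),'pos',o['ee_pos'].round(1) if hasattr(o['ee_pos'],'round') else o['ee_pos'],'row',s.round(1).tolist(),t.round(4).tolist(),'dist',np.linalg.norm(s).round())
E
python3 - <<'E'
from h import *
go(500,-310,330,0.25)
print(np.array(cam('wrist')['hand_eye']).round(3))
E
```

```text
t 0.1 pos [ 138.  -609.1  241. ] row [419.1, -211.8, -88.7] [-0.0014, -0.0, -0.0272] dist 478.0
[[ 0.00000e+00 -9.59000e-01 -2.82000e-01  7.75380e+01]
 [ 1.00000e+00  1.00000e-03 -1.00000e-03  6.85000e-01]
 [ 2.00000e-03 -2.82000e-01  9.59000e-01 -1.43634e+02]
 [ 0.00000e+00  0.00000e+00  0.00000e+00  1.00000e+00]]
```

```bash
python3 -m inch '[[[419,-212,-89,0,0,-0.027,100],[419,-212,-89,0,0,-0.027,100],[419,-212,-89,0,0,-0.027,100],[419,-212,-89,0,0,-0.027,100],[419,-212,-89,0,0,-0.027,100],[419,-212,-89,0,0,-0.027,100],[419,-212,-89,0,0,-0.027,100],[419,-212,-89,0,0,-0.027,100],[419,-212,-89,0,0,-0.027,100],[419,-212,-89,0,0,-0.027,100],[419,-212,-89,0,0,-0.027,100],[419,-212,-89,0,0,-0.027,100],[419,-212,-89,0,0,-0.027,100]]]'
python3 - <<'E'
from h import *
snap('wrist','w1'); go(570,-9,330,0.03)
E
```

```text
t: 1.45
ee_pos: [498.9, -310.7, 330.1]
orientation: [-3.117, -0.39, 0.002]
ft_force: [-0.6, -0.6, -0.1]
width: 87.7
grasp_force: 0.0
t 1.5 pos [ 498.8 -310.9  330.2] row [143.3, -275.1, 0.2] [-0.0005, 0.001, 0.2184] dist 310.0
```

```bash
python3 -m inch '[[[143,-275,0,0,0,0.218,100],[143,-275,0,0,0,0.218,100],[143,-275,0,0,0,0.218,100],[143,-275,0,0,0,0.218,100],[143,-275,0,0,0,0.218,100],[143,-275,0,0,0,0.218,100],[143,-275,0,0,0,0.218,100],[143,-275,0,0,0,0.218,100],[143,-275,0,0,0,0.218,100],[143,-275,0,0,0,0.218,100]]]'
python3 - <<'E'
from h import *
snap('wrist','w2'); go(480,379,280,0.28)
E
```

```text
t: 2.5
ee_pos: [570.1, -10.4, 330.6]
orientation: [3.141, 0.046, -0.001]
ft_force: [-0.4, 0.3, 0.6]
width: 87.6
grasp_force: 0.0
t 2.55 pos [570.2 -10.3 330.6] row [-78.7, -391.8, 50.5] [0.0002, 0.0003, -0.2507] dist 403.0
```

```bash
python3 -m inch '[[[-79,-392,50,0,0,-0.25,100],[-79,-392,50,0,0,-0.25,100],[-79,-392,50,0,0,-0.25,100],[-79,-392,50,0,0,-0.25,100],[-79,-392,50,0,0,-0.25,100],[-79,-392,50,0,0,-0.25,100],[-79,-392,50,0,0,-0.25,100],[-79,-392,50,0,0,-0.25,100],[-79,-392,50,0,0,-0.25,100],[-79,-392,50,0,0,-0.25,100],[-79,-392,50,0,0,-0.25,100],[-79,-392,50,0,0,-0.25,100]]]'
python3 - <<'E'
from h import *
snap('wrist','w3')
for i in(1,3): 
    a=cv2.imread(f'pics/w{i}.png'); cv2.imwrite(f'pics/w{i}b.png',cv2.resize(a,(800,600),interpolation=cv2.INTER_CUBIC))
a=cv2.imread('pics/w2.png'); cv2.imwrite('pics/w2b.png',cv2.resize(a,(800,600),interpolation=cv2.INTER_CUBIC))
E
```

```text
t: 3.75
ee_pos: [479.9, 379.1, 281.0]
orientation: [3.111, 0.437, 0.0]
ft_force: [-0.4, -0.3, 0.2]
width: 87.9
grasp_force: 0.0
```

View pics/w1b.png

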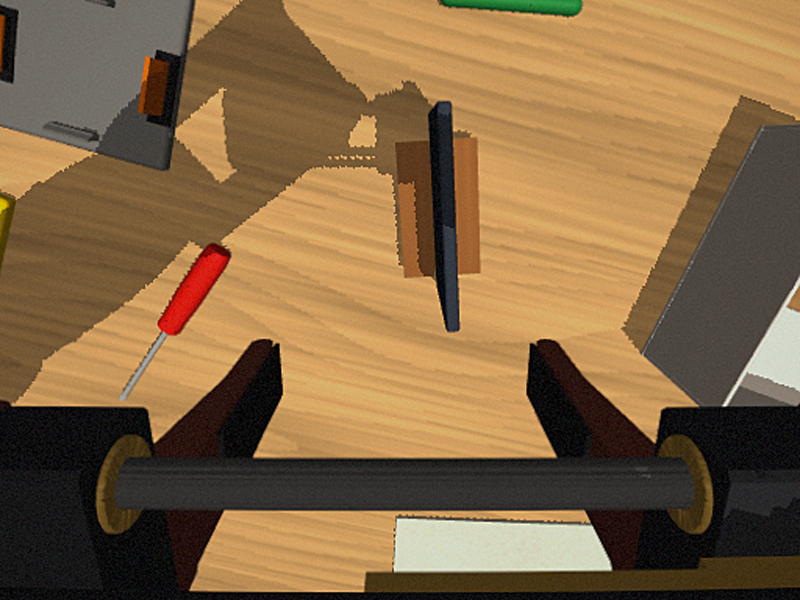

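View pics/w2b.png

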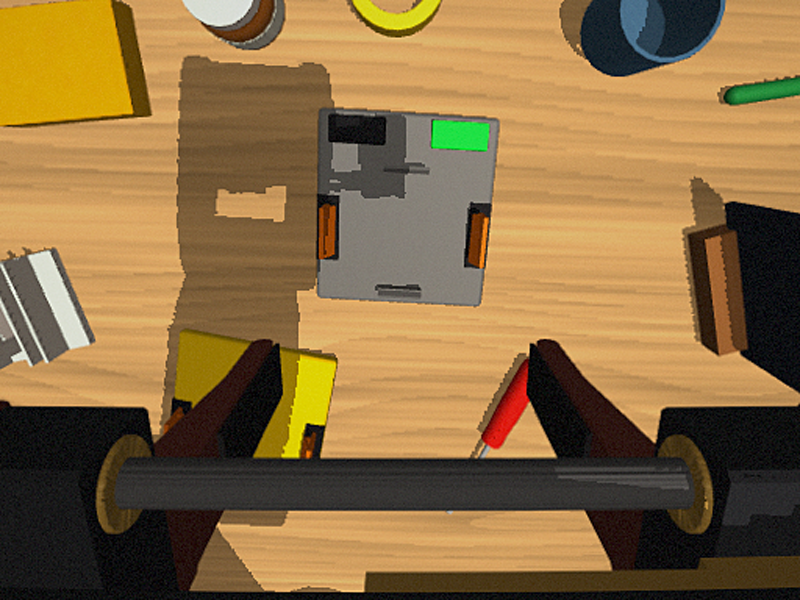

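View pics/w3b.png

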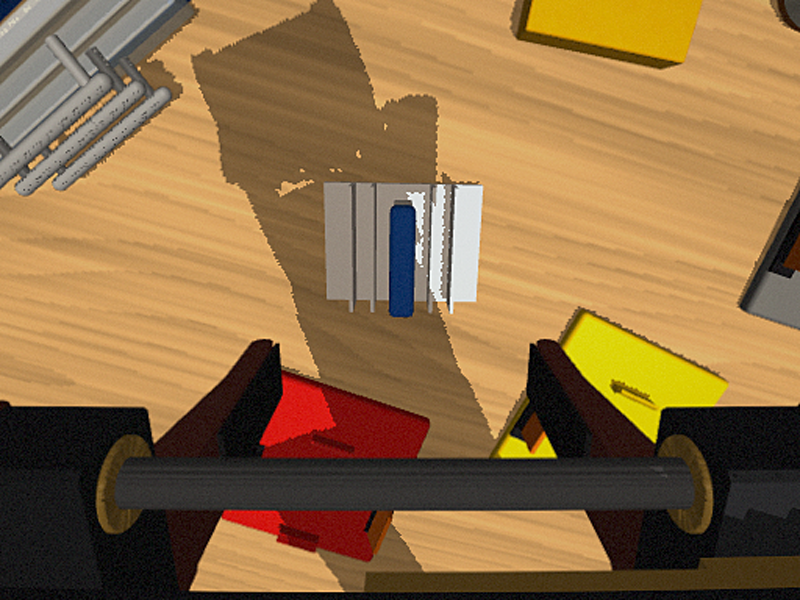

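w1: tablet's top edge runs from (446,102) to (453,330), and the stand is brown around (438,207). w2: dock corners are (319,109), (498,119), (482,306), (318,297), with the green lamp at (461,135) and the dark one at (357,129). w3: rack base corners are (324,183), (483,185), (477,301), (327,299), and the blue handle spans (391..414, 204..317).

Run:
```python
from h import *
def P(n,pts,z): d=load(n); return np.array([px2w(d,u*.64,v*.64,z)[:2] for u,v in pts])
def pose(W,L):
    # rigid 2D fit
    L=np.array(L,float); a=W-W.mean(0); b=L-L.mean(0)
    th=np.arctan2((b[:,0]*a[:,1]-b[:,1]*a[:,0]).sum(),(a*b).sum()); c,s=np.cos(th),np.sin(th)
    Rm=np.array([[c,-s],[s,c]]); t=W.mean(0)-Rm@L.mean(0); return t.round(1),th.round(4),np.linalg.norm(W-L@Rm.T-t,axis=1).round(1)
D=P('w2',[(319,109),(498,119),(482,306),(318,297)],15)
print('dock',pose(D,[(105,80),(105,-80),(-70,-80),(-70,80)]))
l=P('w2',[(357,129),(461,135)],21);print('lamps',pose(l,[(88,45),(88,-45)]))
B=P('w3',[(324,183),(483,185),(477,301),(327,299)],10)
print('rack',pose(B,[(50,65),(50,-65),(-50,-65),(-50,65)]))
H=P('w3',[(391,204),(414,204),(413,317),(391,317)],85)
print('handle',pose(H,[(40,9),(40,-9),(-40,-9),(-40,9)]))
T=P('w1',[(440,102),(452,102),(460,330),(446,330)],132)
print('tablet',pose(T,[(80,5),(80,-5),(-80,-5),(-80,5)]))
S=P('w1',[(396,142),(477,138),(480,272),(404,277)],30)
print('stand',pose(S,[(60,35),(60,-35),(-60,-35),(-60,35)]))
```

```text
dock (array([567.5, -10. ]), np.float64(-0.0199), array([1.8, 2.7, 0.8, 2.2]))
lamps (array([567.9, -10.2]), np.float64(-0.0252), array([0.3, 0.3]))
rack (array([474.6, 378.5]), np.float64(0.2668), array([0.3, 0.2, 0.5, 0.5]))
handle (array([476.4, 379. ]), np.float64(0.2748), array([1.3, 1.3, 1.2, 1.2]))
tablet (array([ 529.5, -335.5]), np.float64(0.3051), array([1.6, 1.9, 1. , 1.6]))
stand (array([ 525.3, -336.2]), np.float64(0.3094), array([0.4, 1. , 0.8, 0.2]))
```

Run:
```python
from h import *
go(475.3,378.7,75,0.27)
```

```text
t 3.8 pos [479.9 379.2 281.1] row [-4.6, -0.8, 206.1] [0.0001, -0.0003, 0.0094] dist 206.0
```

```bash
python3 -m inch '[[[-4.6,-0.8,100,0,0,0.009,100],[-4.6,-0.8,100,0,0,0.009,100],[-4.6,-0.8,140,0,0,0.009,100],[-4.6,-0.8,170,0,0,0.009,100],[-4.6,-0.8,190,0,0,0.009,100],[-4.6,-0.8,206,0,0,0.009,100],[-4.6,-0.8,206,0,0,0.009,60],[-4.6,-0.8,206,0,0,0.009,0],[-4.6,-0.8,206,0,0,0.009,0],[-4.6,-0.8,206,0,0,0.009,0],[-4.6,-0.8,206,0,0,0.009,0],[-4.6,-0.8,206,0,0,0.009,0],[-4.6,-0.8,206,0,0,0.009,0],[-4.6,-0.8,206,0,0,0.009,0]]]'
python3 - <<'E'
from h import *
o=status.get_obs();print(o['ft_force'],o['width'])
E
```

```text
t: 5.2
ee_pos: [474.4, 380.5, 74.8]
orientation: [-3.112, -0.427, -0.0]
ft_force: [0.0, 0.0, 0.7]
width: 27.3
grasp_force: 0.0
[0.03020131 0.0270905  0.72624943] 27.319681846333488
```

```bash
python3 -m inch '[[[0,0,0,0,0,0,0],[0,0,0,0,0,0,0],[0,0,0,0,0,0,0],[0,0,0,0,0,0,0],[0,0,-10,0,0,0,0],[0,0,-30,0,0,0,0],[0,0,-60,0,0,0,0],[0,0,-90,0,0,0,0],[0,0,-110,0,0,0,0],[0,0,-110,0,0,0,0],[0,0,-110,0,0,0,0]]]'
python3 - <<'E'
from h import *
go(567.7,-10.1,185,-0.022)
E
```

```text
t: 6.3
ee_pos: [474.2, 380.3, 184.7]
orientation: [-3.112, -0.427, -0.0]
ft_force: [-0.5, 0.6, -2.8]
width: 18.0
grasp_force: 30.0
t 6.3 pos [474.2 380.3 184.7] row [-15.1, 401.1, -0.4] [-0.0002, -0.0002, 0.2947] dist 401.0
```

```bash
python3 -m inch '[[[-1,20,0,0,0,0.02,0],[-2,55,0,0,0,0.05,0],[-4,95,0,0,0,0.08,0],[-5,135,0,0,0,0.11,0],[-6,175,0,0,0,0.14,0],[-8,215,0,0,0,0.17,0],[-10,255,0,0,0,0.2,0],[-12,295,0,0,0,0.23,0],[-13,335,0,0,0,0.26,0],[-14,370,0,0,0,0.28,0],[-15,390,0,0,0,0.29,0],[-15,401,0,0,0,0.295,0],[-15,401,0,0,0,0.295,0],[-15,401,0,0,0,0.295,0],[-15,401,0,0,0,0.295,0]]]'
python3 - <<'E'
from h import *
d=snap('wrist','w4'); snap('scene','s4')
go(567.7,-10.1,93,-0.022)
a=cv2.imread('pics/w4.png'); cv2.imwrite('pics/w4b.png',cv2.resize(a,(800,600),interpolation=cv2.INTER_CUBIC))
E
```

```text
t: 7.8
ee_pos: [567.5, -8.7, 184.3]
orientation: [-3.141, 0.033, 0.001]
ft_force: [1.1, 1.3, -2.7]
width: 18.0
grasp_force: 30.0
t 7.9 pos [567.8  -8.7 184.6] row [-0.0, 1.4, 91.6] [-0.0001, 0.0003, 0.0014] dist 92.0
```

View pics/w4b.png

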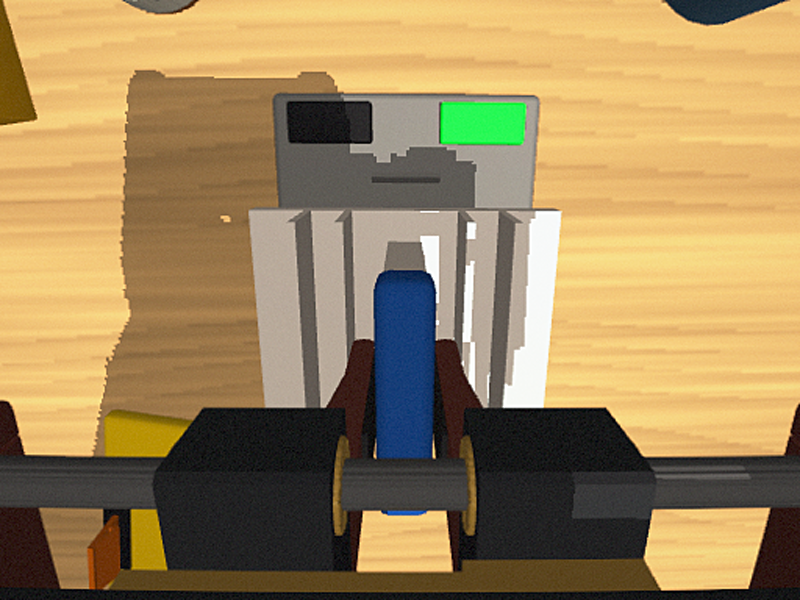

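w4: the rack's far base edge runs (249,210)–(561,210). The dock's far edge runs (274,95)–(540,97), with the lamps centred at (330,122) and (483,123).

Run:
```python
from h import *
d=load('w4')
f=lambda u,v,z: px2w(d,u*.64,v*.64,z)[:2].round(1)
print('rack far corners',f(249,210,120),f(561,210,120))
print('dock far',f(274,95,15),f(540,97,15))
print('lamps',f(330,122,21),f(483,123,21), 'lamp edges',f(288,122,21),f(526,123,21))
```

```text
rack far corners [619.2  54.5] [616.6 -75.4]
dock far [673.3  65.6] [669.  -91.3]
lamps [657.1  32.6] [654.7 -57. ] lamp edges [657.7  57.3] [654.2 -82.2]
```

```bash
python3 -m inch '[[[-0.4,0.7,10,0,0,0.003,0],[-0.4,0.7,30,0,0,0.003,0],[-0.4,0.7,50,0,0,0.003,0],[-0.4,0.7,60,0,0,0.003,0],[-0.4,0.7,64,0,0,0.003,0],[-0.4,0.7,67,0,0,0.003,0],[-0.4,0.7,70,0,0,0.003,0],[-0.4,0.7,73,0,0,0.003,0],[-0.4,0.7,76,0,0,0.003,0],[-0.4,0.7,78,0,0,0.003,0],[-0.4,0.7,78,0,0,0.003,0]]]'
```

```text
t: 9.0
ee_pos: [568.1, -10.4, 107.0]
orientation: [-3.141, 0.04, -0.002]
ft_force: [0.8, 2.3, 0.4]
width: 17.8
grasp_force: 30.0
```

```bash
python3 -m inch '[[[0,0,2.5,0,0,0,0],[0,0,5,0,0,0,0],[0,0,7.5,0,0,0,0],[0,0,10,0,0,0,0],[0,0,12,0,0,0,0],[0,0,14,0,0,0,0],[0,0,16,0,0,0,0],[0,0,17.5,0,0,0,0],[0,0,17.5,0,0,0,0],[0,0,17.5,0,0,0,0]]]'
```

```text
t: 10.0
ee_pos: [567.0, -10.7, 89.6]
orientation: [3.141, -0.04, -0.002]
ft_force: [-3.7, 1.0, 10.2]
width: 17.8
grasp_force: 30.0
```

```bash
python3 -m inch '[[[0,0,1,0,0,0,0],[0,0,1,0,0,0,0],[0,0,1,0,0,0,0]]]'
python3 -m inch '[[[0,0,0,0,0,0,50],[0,0,0,0,0,0,100],[0,0,0,0,0,0,100],[0,0,0,0,0,0,100],[0,0,0,0,0,0,100],[0,0,0,0,0,0,100],[0,0,-20,0,0,0,100],[0,0,-60,0,0,0,100],[0,0,-100,0,0,0,100],[0,0,-140,0,0,0,100],[0,0,-170,0,0,0,100],[0,0,-170,0,0,0,100]]]'
python3 - <<'E'
from h import *
snap('wrist','w5'); snap('side','s5')
a=cv2.imread('pics/w5.png')[0:300,120:420]; b=cv2.imread('pics/side0.png'); b=cv2.imread('pics/s5.png')[170:250,190:270]
cv2.imwrite('pics/w5b.png',np.hstack([cv2.resize(a,(400,400)),cv2.resize(b,(400,400),interpolation=cv2.INTER_CUBIC)]))
go(527.5,-335.8,290,0.307)
E
```

```text
t: 10.3
ee_pos: [567.0, -10.7, 89.6]
orientation: [3.141, -0.039, -0.002]
ft_force: [-7.2, 1.7, 21.4]
width: 17.8
grasp_force: 30.0
t: 11.5
ee_pos: [570.1, -10.6, 262.9]
orientation: [3.141, -0.039, 0.013]
ft_force: [0.7, 0.4, -0.2]
width: 87.9
grasp_force: 0.0
t 11.6 pos [567.6 -10.5 258.5] row [-31.9, 326.2, -31.5] [0.0002, -0.0011, -0.3322] dist 329.0
```

View pics/w5b.png

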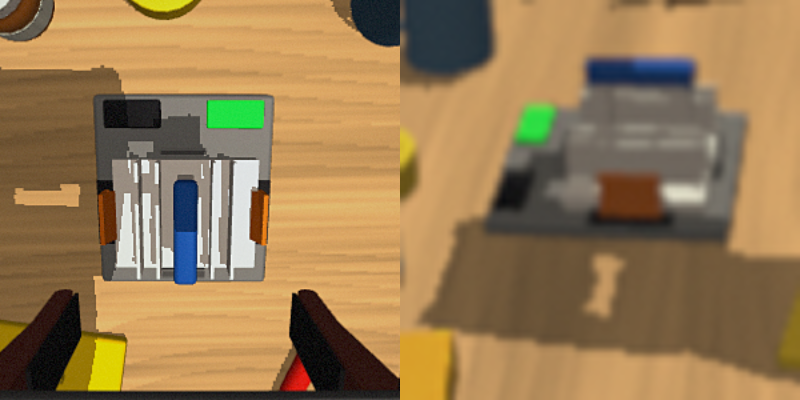

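w5: the rack sits flat on the dock at crop (185,215), with both orange hooks upright over its edges at (107,217) and (260,217). Next is the tablet.

```bash
python3 -m inch '[[[-5,50,-30,0,0,-0.06,100],[-32,326,-31,0,0,-0.332,100],[-32,326,-31,0,0,-0.332,100],[-32,326,-31,0,0,-0.332,100],[-32,326,-31,0,0,-0.332,100],[-32,326,-31,0,0,-0.332,100],[-32,326,-31,0,0,-0.332,100],[-32,326,-31,0,0,-0.332,100],[-32,326,-31,0,0,-0.332,100],[-32,326,-31,0,0,-0.332,100],[-32,326,-31,0,0,-0.332,100],[-32,326,-31,0,0,-0.332,100]]]'
python3 - <<'E'
from h import *
d=snap('wrist','w6'); go(527.5,-335.8,118,0.307)
g=load('w5');
a=cv2.resize(d['frame'][:,:,::-1][0:230,190:390],(400,460),interpolation=cv2.INTER_CUBIC)
b=cv2.resize(g['frame'][:,:,::-1][90:220,180:310],(400,460),interpolation=cv2.INTER_CUBIC)
cv2.imwrite('pics/w6b.png',np.hstack([a,b]))
E
```

```text
t: 12.8
ee_pos: [527.7, -334.3, 289.1]
orientation: [-3.104, -0.483, 0.0]
ft_force: [0.4, 0.1, 0.2]
width: 87.7
grasp_force: 0.0
t 12.85 pos [ 527.7 -334.5  289.2] row [-0.6, 1.2, 171.2] [-0.0001, -0.0, 0.0013] dist 171.0
```

View pics/w6b.png

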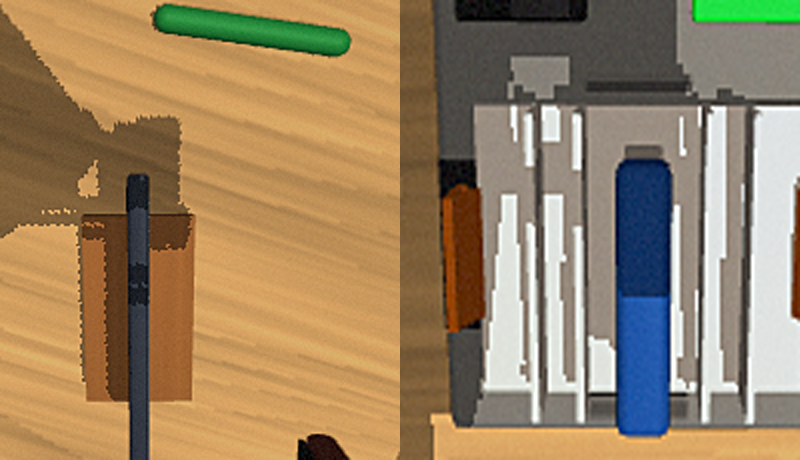

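Run:
```python
from h import *
d=load('w6');g=load('w5')
a=px2w(d,259,87.5,132);b=px2w(d,259.6,230,132);print('tab far',a.round(1),b.round(1),'yaw',np.arctan2(*(a-b)[1::-1]))
r=b+(a-b)/np.linalg.norm(a-b)*0; u=(a-b)/np.linalg.norm(a-b); print('centre',(a-80*u).round(1))
for x,y in((306,418),(350,420),(134.5,420),(180,420)): print('wall near',px2w(g,180+x/3.077,90+y/3.538,57).round(1))
print('handle near',px2w(g,180+243/3.077,90+435/3.538,100).round(1),'lamp/far base',[px2w(g,180+x/3.077,90+104/3.538,25).round(1) for x in(74,)])
```

```text
tab far [ 604.5 -310.5  132. ] [ 471.4 -353.7  132. ] yaw 0.3137290630485024
centre [ 528.4 -335.2  132. ]
wall near [517.3 -33.9  57. ]
wall near [516.2 -50.5  57. ]
wall near [518.2  31.1  57. ]
wall near [517.8  13.9  57. ]
handle near [528.5 -10.3 100. ] lamp/far base [array([618.8,  52.2,  25. ])]
```

```bash
python3 -m inch '[[[0.5,0.9,40,0,0,-0.003,100],[0.5,0.9,80,0,0,-0.003,100],[0.5,0.9,120,0,0,-0.003,100],[0.5,0.9,150,0,0,-0.003,60],[0.5,0.9,165,0,0,-0.003,40],[0.5,0.9,171,0,0,-0.003,25],[0.5,0.9,171,0,0,-0.003,0],[0.5,0.9,171,0,0,-0.003,0],[0.5,0.9,171,0,0,-0.003,0],[0.5,0.9,171,0,0,-0.003,0],[0.5,0.9,171,0,0,-0.003,0],[0.5,0.9,171,0,0,-0.003,0],[0.5,0.9,171,0,0,-0.003,0]]]'
python3 -m inch '[[[0,0,0,0,0,0,0],[0,0,0,0,0,0,0],[0,0,-5,0,0,0,0],[0,0,-20,0,0,0,0],[0,0,-50,0,0,0,0],[0,0,-80,0,0,0,0],[0,0,-110,0,0,0,0],[0,0,-140,0,0,0,0],[0,0,-155,0,0,0,0],[0,0,-160,0,0,0,0],[0,0,-160,0,0,0,0]]]'
python3 - <<'E'
from h import *
go(566.8,-43.1,278,-0.022)
E
```

```text
t: 14.15
ee_pos: [528.2, -336.3, 118.3]
orientation: [3.104, 0.485, 0.0]
ft_force: [0.4, -0.2, -0.8]
width: 11.4
grasp_force: 0.0
t: 15.25
ee_pos: [528.0, -336.2, 278.3]
orientation: [3.104, 0.485, 0.0]
ft_force: [-0.0, -0.1, -3.8]
width: 9.7
grasp_force: 30.0
t 15.25 pos [ 528.  -336.2  278.3] row [126.3, -267.3, 0.2] [0.0002, -0.0002, 0.3318] dist 296.0
```

```bash
python3 -m inch '[[[5,-10,0,0,0,0.02,0],[15,-30,0,0,0,0.04,0],[28,-58,0,0,0,0.075,0],[42,-88,0,0,0,0.11,0],[57,-120,0,0,0,0.15,0],[72,-152,0,0,0,0.19,0],[87,-184,0,0,0,0.23,0],[101,-214,0,0,0,0.265,0],[113,-240,0,0,0,0.3,0],[122,-259,0,0,0,0.32,0],[126,-267,0,0,0,0.332,0],[126,-267,0,0,0,0.332,0],[126,-267,0,0,0,0.332,0],[126,-267,0,0,0,0.332,0]]]'
python3 - <<'E'
from h import *
go(566.8,-43.1,190,-0.022)
E
```

```text
t: 16.65
ee_pos: [566.5, -44.6, 277.8]
orientation: [3.141, -0.036, -0.001]
ft_force: [-0.1, 0.5, -4.1]
width: 9.7
grasp_force: 30.0
t 16.65 pos [566.5 -44.6 277.8] row [0.3, -1.5, 87.8] [0.0002, 0.0007, -0.001] dist 88.0
```

```bash
python3 -m inch '[[[0,-1,20,0,0,0,0],[0,-1.5,45,0,0,0,0],[0.3,-1.5,70,0,0,0,0],[0.3,-1.5,85,0,0,0,0],[0.3,-1.5,97,0,0,0,0],[0.3,-1.5,97,0,0,0,0],[0.3,-1.5,97,0,0,0,0]]]'
python3 - <<'E'
from h import *
d=snap('wrist','w7'); go(566.8,-43.1,131,-0.022); s=snap('scene','s7')
a=cv2.resize(d['frame'][:,:,::-1][70:300,140:370],(400,400),interpolation=cv2.INTER_CUBIC)
b=cv2.resize(s['frame'][:,:,::-1][160:250,200:290],(400,400),interpolation=cv2.INTER_CUBIC)
cv2.imwrite('pics/w7b.png',np.hstack([a,b]))
E
```

```text
t: 17.35
ee_pos: [567.4, -42.6, 181.6]
orientation: [3.141, -0.036, 0.001]
ft_force: [1.0, 0.8, -4.2]
width: 9.9
grasp_force: 30.0
t 17.4 pos [567.7 -42.5 182. ] row [-1.0, 0.6, 51.0] [0.0001, -0.0014, -0.0006] dist 51.0
```

View pics/w7b.png

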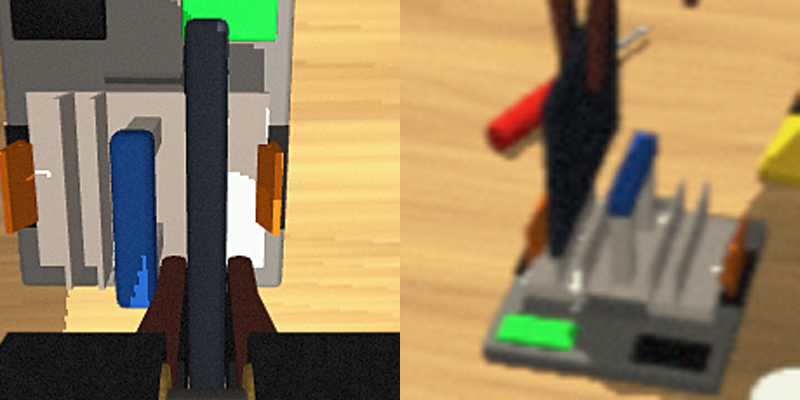

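Run:
```python
from h import *
d=load('w7');s=load('s7')
f=lambda x,y,z:px2w(d,140+x/1.739,70+y/1.739,z).round(1)
k=lambda x,y,z:px2w(s,200+(x-400)/4.444,160+y/4.444,z).round(1)
print('left slot near',f(69,288,57),f(104,286,57),'far',f(66,94,57),f(102,94,57))
print('tab top far',f(207,20,195.5),'near',f(207,385,195.5),'handle far/near',f(133,132,100),f(135,305,100))
print('green outer slot walls? base corners',f(26,94,25),f(268,96,25))
print('scene: tablet bottom near',k(556,256,76),'near top',k(563,110,196),'lamps',k(537,331,21),k(672,351,21),'handle',k(648,136,100),k(620,212,100))
```

```text
left slot near [518.7  30.9  57. ] [519.5  12.2  57. ] far [620.  23.  57.] [619.6   5.7  57. ]
tab top far [648.5 -45.  195.5] near [554.4 -43.  195.5] handle far/near [608.1 -13.9 100. ] [530.  -10.2 100. ]
green outer slot walls? base corners [617.6  52.6  25. ] [613.5 -77.   25. ]
scene: tablet bottom near [648.1 -43.   76. ] near top [657.8 -31.9 196. ] lamps [659.9 -54.9  21. ] [661.9  35.3  21. ] handle [538.4  -5.7 100. ] [625.6  -5.7 100. ]
```

w7: the tablet at crop (207,200) is vertical above the green-side slot, and measures about 1 mm off its centre. I'll lower it slowly and watch the force.

```bash
python3 -m inch '[[[-0.8,0.5,5,0,0,0,0],[-0.8,0.5,10,0,0,0,0],[-0.8,0.5,15,0,0,0,0],[-0.8,0.5,18,0,0,0,0],[-0.8,0.5,21,0,0,0,0],[-0.8,0.5,24,0,0,0,0],[-0.8,0.5,27,0,0,0,0],[-0.8,0.5,27,0,0,0,0]]]'
```

```text
t: 18.25
ee_pos: [566.0, -42.5, 153.7]
orientation: [-3.141, 0.035, 0.001]
ft_force: [-0.8, -0.6, -4.4]
width: 9.7
grasp_force: 30.0
```

```bash
python3 -m inch '[[[0,0,3,0,0,0,0],[0,0,6,0,0,0,0],[0,0,9,0,0,0,0],[0,0,12,0,0,0,0],[0,0,15,0,0,0,0],[0,0,18,0,0,0,0],[0,0,20,0,0,0,0],[0,0,21,0,0,0,0],[0,0,22,0,0,0,0],[0,0,22,0,0,0,0]]]'
```

```text
t: 19.25
ee_pos: [566.3, -42.6, 132.1]
orientation: [3.141, -0.035, -0.0]
ft_force: [-0.4, 0.4, -4.1]
width: 9.8
grasp_force: 30.0
```

```bash
python3 -m inch '[[[0,0,0.5,0,0,0,0],[0,0,1,0,0,0,0],[0,0,1.5,0,0,0,0],[0,0,1.5,0,0,0,0]]]'
```

```text
t: 19.65
ee_pos: [566.4, -42.6, 131.2]
orientation: [3.141, -0.035, 0.001]
ft_force: [-1.7, 0.2, 3.7]
width: 10.0
grasp_force: 30.0
```

```bash
python3 -m inch '[[[0,0,0,0,0,0,20],[0,0,0,0,0,0,40],[0,0,0,0,0,0,60],[0,0,0,0,0,0,60],[0,0,0,0,0,0,60],[0,0,-15,0,0,0,60],[0,0,-40,0,0,0,60],[0,0,-80,0,0,0,60],[0,0,-120,0,0,0,60],[0,0,-150,0,0,0,60],[0,0,-150,0,0,0,60]]]'
python3 - <<'E'
from h import *
d=snap('wrist','w8'); s=snap('scene','s8')
a=cv2.resize(d['frame'][:,:,::-1][30:300,120:390],(400,400),interpolation=cv2.INTER_CUBIC)
b=cv2.resize(s['frame'][:,:,::-1][160:250,200:290],(400,400),interpolation=cv2.INTER_CUBIC)
cv2.imwrite('pics/w8b.png',np.hstack([a,b]))
E
```

```text
t: 20.75
ee_pos: [568.9, -42.8, 286.6]
orientation: [3.141, -0.035, 0.015]
ft_force: [0.7, -0.3, 0.5]
width: 52.3
grasp_force: 0.0
```

View pics/w8b.png

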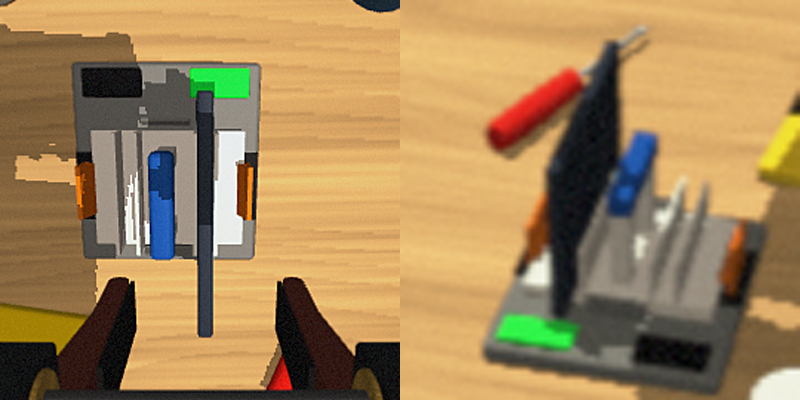

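The tablet stands upright in the green-side slot at (205,215), the hooks are still closed, and the gripper is clear. I'm handing it in.

```bash
python3 -c "
from workcell import ctrl
print(ctrl.close_job())"
```

```text
the job is handed in; nothing more can be done
None
```

The rack is pressed home with both hooks clicked, the tablet stands upright in the green-side slot, and the job was handed in at about 21 s of the 67 s allowed; the hand-in call returned no verdict.

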